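# Find the rocking lid of the desk organiser and seat it

### The job

One of the four identical lids of the desk organiser is not clipped in: press the lids gently near their near or far edge to find the one that rocks, then press that lid firmly in the middle until it sits fully home, level and no longer rocking. Only touch the lids with the fingertips: the sound lids must never be pressed hard (10 N is too much), and the pencil, eraser, stapler and sticky notes are to be left where they are.

Things in the scene. Friction and masses are not known exactly. Their poses are not given: they have to be found in the camera images.
- organiser: dark wooden desk organiser, fixed to the desk, 212 mm in x by 262 mm in y, rim 40 mm high. Origin on the desk at the middle of the square (212 x 212 mm) part with the four lids; x points away from the robot at yaw 0, y to the left. The lids' middles lie at x = +-50, y = +-50 mm in 88 mm square wells, between walls 12 mm wide. Along its -y side runs an open pen trough 50 mm wide, 24 mm high.
- lid_1_top (a point): centre of the top face of one of four identical lids (84 x 84 x 16 mm, plain pale wood). Its z is the lid's normal (up), x and y run along the organiser's x and y. The tops start 48 to 53 mm above the desk (rim: 40 mm); heights differ by chance and do not tell which lid is loose. Any of the four may be loose, the other three are sound; how they behave is told with the other lids.
- lid_2_top (a point): the same point of another lid. How a sound lid behaves (any of the four): it lies on a springy bed and sinks level, about 1 mm for every 2.5 N, wherever it is pressed, and comes back up when released.
- lid_3_top (a point): the same point of another lid. How the loose lid rocks (any of the four): about the line through its middle parallel to y. A press of 1 to 5 N about 25 mm from the middle towards +x or -x tips it about 0.13 rad (that spot sinks 3 mm, the opposite edge rises); released, it levels again. Pressing there does not seat it.
- lid_4_top (a point): the same point of another lid. How the loose lid seats (any of the four): pressed straight down in its middle with 13 to 20 N (more, the further off the middle) it goes 5 mm deeper, against steady friction, onto a hard stop; it then stays down, level, and no longer rocks.
- pencil: loose pencil, 136 x 7 x 7 mm, lying in the pen trough; origin under its middle. To be left alone.
- eraser: loose eraser, 46 x 21 x 12 mm, lying in the pen trough; origin under its middle. To be left alone.
- stapler: loose stapler, 150 x 36 x 45 mm, on the desk left of the organiser; origin under its middle. To be left alone.
- sticky_notes: loose block of sticky notes, 76 x 76 x 20 mm, on the desk between robot and organiser; origin under its middle. To be left alone.

How it is judged:
On the way, in this order (a step that is already met when the one before it is completed fails the run):
1. the loose lid is rocked by a fingertip near its edge (tipped more than 0.04 rad) (angle between loose_lid's own z axis and vertical above 0.04 rad and contact force between the fingers and loose_lid above 0.2 N), for 0.05 s.
2. the loose lid is pressed home (more than 3.5 mm deeper than at the start, within 0.04 rad of level) (distance of loose_lid from where it was at the start of the episode above 0.0035 m and angle between loose_lid's own z axis and vertical below 0.04 rad), for 0.2 s.
At the end, for the whole second after the job is handed in: the loose lid sits more than 3.5 mm deeper than at the start and within 0.04 rad of level; the three sound lids are within 2 mm of where they were (all of step 2 and distance of each of sound_lid_a, sound_lid_b, sound_lid_c from where it was at the start of the episode below 0.002 m); the robot touches nothing.
It fails at once if a sound lid is pressed with more than 10 N (contact force between anything else and sound_lid_a above 10 N or contact force between anything else and sound_lid_b above 10 N or contact force between anything else and sound_lid_c above 10 N).
It fails at once if the pencil, eraser, stapler or sticky notes are moved by more than 15 mm (distance of any of pencil, eraser, stapler, sticky_notes from where it was at the start of the episode above 0.015 m).
It also fails if it takes over 58 s, if anything falls off the work surface, if the arm or the gripper's body presses on something with over 40 N, if the wrist force passes 120 N, or if a joint passes its speed limit or range.

### The arm

A 6-joint arm with a two-finger parallel gripper is mounted at the origin on a cart in front of the work surface, level with it; the furniture and walls round the work are solid. World frame = base frame: x ahead of the robot, y to its left, z up, the work surface at z = 0. Lengths are in m, angles in rad, forces in N, time in s.
With the tool pointing down it reaches from about 0.275 to 0.825 m from the base axis. Payload 4.9 kg.
Tool frame: the origin (TCP) lies midway between the tips of the shut fingers; the grasp point (between the pads) lies 19 mm behind it (bot.grip_depth is the distance from the TCP to the grasp point, in m); z points along the fingers, y is the line along which they close (so a half turn about z gives the same grasp; the last joint's range is limited). The gripper opens to 85 mm and grips with 20 to 120 N. Pads are 22 mm wide; open, the fingers measure 114 mm over their backs; the gripper's body (76 mm by 85 mm) begins 54 mm behind the grasp point. The pads swing forward as they close: fully open they stand 13 mm farther back than shut.
Start: joints at [1.06, 0.326, -0.193, 1.052, 0, 1.437], TCP at [0.202, 0.511, 0.231] pointing down, gripper open.
Joint ranges: [-2.65, 2.65], [-0.97, 1.79], [-1.3, 1.35], [-1.93, 2.1], [-1.47, 1.37], [-3.14, 3.14]. Speed limits (rad/s): [2.57, 2.57, 3.14, 3.14, 3.14, 3.14].

### API

Orientations are given as a unit quaternion [w, x, y, z].
In Python, from cell import bot gives the robot as it stands. Calls block until the motion is done:
- bot.move_pose(position, orientation): joint-space move of the TCP to a pose.
- bot.move_linear(position, speed=0.15, rotation=None, until_force=None): straight line of the TCP; rotation=None keeps the orientation; speed is the mean speed in m/s. With until_force (N) it stops when the force on the tool has changed by that much, and returns True; else False.
- bot.goto_joints(angles): joint-space move.
- bot.set_gripper(opening, grasp_force=None): opening from 0.0 (shut) to 1.0 (fully open); grasp_force is the grip in N (None keeps the last); returns when the fingers have stopped.
- bot.wait(seconds).
- bot.solve_ik(position, orientation): joint angles nearest the present ones, or None.
- bot.camera(name): name is "side" or "top"; returns the picture (480x640x3 uint8, red, green, blue); there is no depth.
- bot.calibration(name): a dict with "mtx" (3x3 intrinsics, pixels), "extrinsics" (4x4, takes a point from world to camera coordinates). Camera axes: x right, y down, z forward; pixel columns grow to the right and rows downward; lengths in m; the calibration is good to about 2 mm. A picture is of the moment at which its call begins. calibration takes no time and is no camera call.
A pose or a line that the arm cannot do raises bot.PlanningError and nothing moves.
- bot.close_job(): hands the job in; it is judged then, once.
Trained networks look in the newest picture that a camera, given by its name, has taken for a name from the list of things; names that differ only in an ending like _2 or _b are one class to them, and where a whole thing is asked for, a point or a joint stands for the part that bears it (a point fixed in the world has none). Each returns a list of dicts, best first, with "confidence" (0 to 1); they miss things now and then, are a little off and sometimes report something else, mostly with a low value. They report only what shows in the picture. A call takes as long as a camera call.
- bot.search_frame(camera, thing): "bbox" ([left, top, width, height] in pixels, round what is visible of it).
Readings, each from a call of its own:
- bot.read_clock(): time.
- bot.read_joint_positions(): joint angles.
- bot.read_joint_vel(): joint speeds.
- bot.read_joint_efforts(): joint torques, N m.
- bot.read_position(): TCP position.
- bot.read_tool_rot(): TCP orientation.
- bot.read_ft_force(): force on the tool from outside, world axes, zero at the start.
- bot.read_moment(): the same for the moment, N m.
- bot.read_gripper_width(): opening from 0.0 (shut) to 1.0 (fully open).
- bot.read_finger_force(): force on a finger pad.
Only numpy, scipy, OpenCV 4.12 (cv2) and the standard library are available. Lean on these libraries where they do the work, as an engineer would, in place of code of your own. Each camera call takes 0.05 s, during which the arm holds its last target. There are 200 camera calls.

## Working session

There is one attempt and no reset: what is moved stays moved. The work goes in short steps, each a Python script; the robot and the scene stay as the last script left them, time stands still between calls to the robot, and variables do not carry over. Pictures are saved under pics/ and viewed, at most 10 in all, crops included, and the job is handed in when it is done.

```bash
mkdir -p pics
python3 - <<'E'
from cell import bot
import cv2,numpy as np
for n in("top","side"):
    cv2.imwrite(f"pics/{n}0.png",bot.camera(n)[:,:,::-1])
    c=bot.calibration(n);print(n,c["mtx"].round(1).tolist(),c["extrinsics"].round(4).tolist())
    for t in("lid_1_top","organiser"):
        for d in bot.search_frame(n,t)[:6]:print(t,np.round(d["bbox"]),round(d["confidence"],2))
print(bot.read_tool_rot(),bot.read_clock(),bot.read_ft_force())
E
```

```text
top [[599.4, 0.0, 329.8], [0.0, 599.4, 239.2], [0.0, 0.0, 1.0]] [[0.0084, -0.9999, -0.0073, 0.0766], [-0.9895, -0.0073, -0.1446, 0.525], [0.1445, 0.0084, -0.9895, 1.1288], [0.0, 0.0, 0.0, 1.0]]
lid_1_top [336. 166.  46.  47.] 0.96
organiser [322. 160. 143. 124.] 0.87
side [[539.4, 0.0, 316.8], [0.0, 539.4, 238.2], [0.0, 0.0, 1.0]] [[0.9589, -0.2834, -0.013, -0.4552], [-0.1269, -0.3873, -0.9132, 0.1658], [0.2538, 0.8773, -0.4074, 0.6995], [0.0, 0.0, 0.0, 1.0]]
lid_1_top [369. 250.  66.  32.] 0.77
organiser [295. 251. 196. 128.] 0.7
[-9.24710149e-05  1.87301683e-01  9.82302400e-01 -2.58665204e-04] 0.3 [ 0.53526647  0.31152899 -0.19133014]
```

View pics/top0.png

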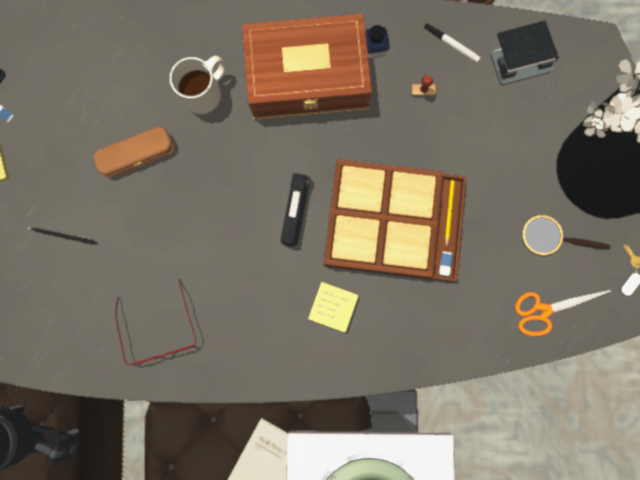

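View pics/side0.png

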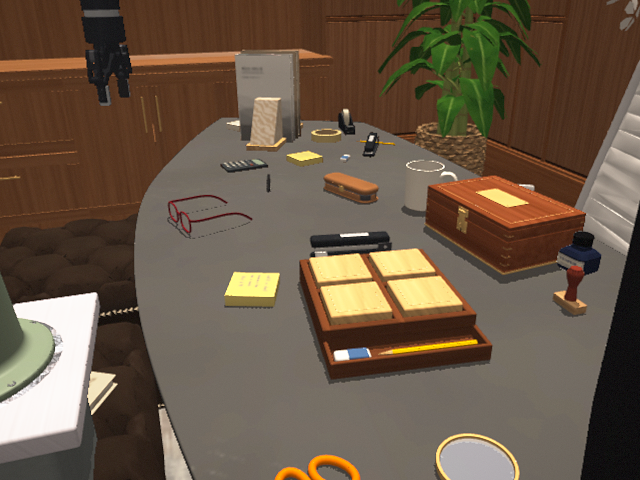

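The top view shows the four pale lids at about (361,189), (412,194), (355,239) and (408,245), slightly rotated. The stapler is on the left, the notes are nearer the robot and the trough is on the right. The side view agrees. Next I'll fit the lid outlines.

```bash
cat > h.py <<'E'
import cv2,numpy as np
from cell import bot
def px2w(n,uv,z):
    c=bot.calibration(n);E=c["extrinsics"];R,t=E[:3,:3],E[:3,3]
    d=R.T@np.linalg.inv(c["mtx"])@[*uv,1];o=-R.T@t
    return (o+d*(z-o[2])/d[2])
E
python3 - <<'E'
from h import *
im=cv2.imread("pics/top0.png");roi=im[155:290,318:470]
hsv=cv2.cvtColor(roi,cv2.COLOR_BGR2HSV)
m=((hsv[...,2]>170)&(hsv[...,1]<140)).astype(np.uint8)
m=cv2.morphologyEx(m,cv2.MORPH_OPEN,np.ones((5,5)))
W=[]
for c in cv2.findContours(m,0,2)[0]:
    if cv2.contourArea(c)<1200:continue
    r=cv2.minAreaRect(c);p=np.array(r[0])+(318,155)
    w=px2w("top",p,.05);W.append(w);print(p,r[1:],w.round(4))
W=np.array(W);print("mean",W.mean(0))
q=[px2w("top",x,.04) for x in((338,160),(325.,266))];print(q)
E
```

```text
[406.95122528 244.43902588] ((44.1726188659668, 43.730892181396484), 6.34019136428833) [ 0.5137 -0.0679  0.05  ]
[355.30716705 238.3890686 ] ((43.815467834472656, 43.34810256958008), 6.709836959838867) [0.5247 0.0315 0.05  ]
[412.22525787 194.08532715] ((43.69862747192383, 42.530216217041016), 6.709836483001709) [ 0.6128 -0.0792  0.05  ]
[361.17823792 188.18138885] ((43.209999084472656, 42.41569519042969), 6.842772960662842) [0.6239 0.0202 0.05  ]
mean [ 0.56877115 -0.02384073  0.05      ]
[array([0.68308586, 0.06577551, 0.04      ]), array([0.47185701, 0.08952678, 0.04      ])]
```

Spacing is exactly 100 mm and the yaw is about -0.113 rad. Next I'll probe gently at the near edge (-25 mm) of each lid.

```bash
cat >> h.py <<'E'
C=np.array([.5688,-.0238]);psi=-.113;t=(np.pi+psi)/2
Q=[0,np.cos(t),np.sin(t),0]
Rm=np.array([[np.cos(psi),-np.sin(psi)],[np.sin(psi),np.cos(psi)]])
def P(x,y,z): return [*(C+Rm@[x,y]),z]
def fz(n=4): return np.mean([bot.read_ft_force()[2] for _ in range(n)])
def probe(x,y):
    bot.move_linear(P(x,y,.075),speed=.15)
    bot.move_linear(P(x,y,.059),speed=.05); f0=fz()
    hit=bot.move_linear(P(x,y,.045),speed=.008,until_force=1.2)
    z=bot.read_position()[2];L=[]
    while hit:
        p=bot.read_position()[2];f=fz()-f0;L.append((round((p-z)*1e3,2),round(f,2)))
        if f>4.5 or len(L)>8:break
        bot.move_linear(P(x,y,z-.0005*len(L)),speed=.01)
    return hit,z,L
E
python3 - <<'E'
from h import *
bot.set_gripper(0.0)
bot.move_pose(P(-75,0,.15) if 0 else P(-.075,.05,.15),Q);print(bot.read_clock())
print(probe(-.075,.05),bot.read_clock())
cv2.imwrite("pics/s1.png",bot.camera("side")[200:360,280:500,::-1].repeat(3,0).repeat(3,1))
bot.move_linear(P(-.075,.05,.075))
print(bot.read_clock())
E
```

```text
3.1083
(True, np.float64(0.04804483005583634), [(np.float64(0.0), np.float64(2.5)), (np.float64(-0.43), np.float64(2.93)), (np.float64(-0.93), np.float64(4.48)), (np.float64(-1.38), np.float64(6.01))]) 6.2083
6.6
```

View pics/s1.png

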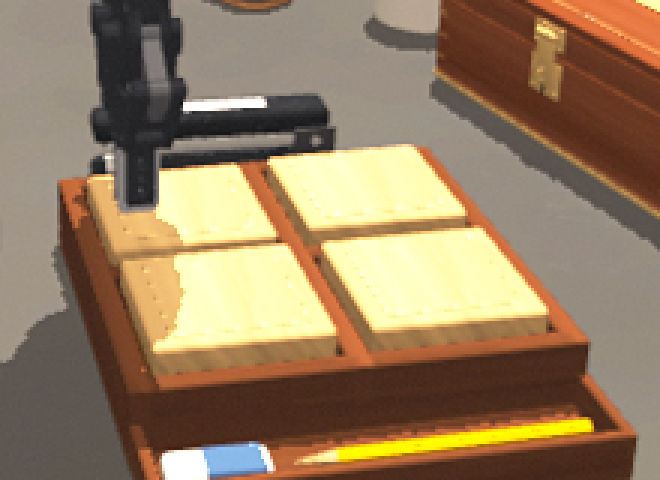

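The crop shows the fingertips on the near-left lid (tip at about (140,205)), which stays level. It acts like a spring of about 3 N/mm, so it looks sound. On to the others.

Run:
```python
from h import *
for i,(x,y) in enumerate([(-.075,-.05),(.025,-.05),(.025,.05)]):
    h,z,L=probe(x,y)
    print((x,y),h,round(z,4),[(float(a),float(b)) for a,b in L],bot.read_clock())
    im=bot.camera("side")[200:360,280:500,::-1]
    cv2.imwrite(f"pics/p{i}.png",im.repeat(3,0).repeat(3,1))
    bot.move_linear(P(x,y,.075))
```

```text
(-0.075, -0.05) True 0.0499 [(0.0, 0.93), (-0.73, 4.84)] 9.2083
(0.025, -0.05) True 0.0484 [(0.0, 3.58), (-0.36, 3.52), (-0.88, 5.87)] 12.5583
(0.025, 0.05) True 0.0477 [(0.0, 2.01), (-0.4, 2.91), (-0.87, 5.25)] 15.9833
```

```bash
python3 -c "
import cv2,numpy as np
a=cv2.imread('pics/p0.png');b=cv2.imread('pics/p1.png')
o=np.vstack([a,b]);cv2.imwrite('pics/pp.png',cv2.resize(o,None,fx=.6,fy=.6,interpolation=3))"
```

```text
(no output)
```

View pics/pp.png

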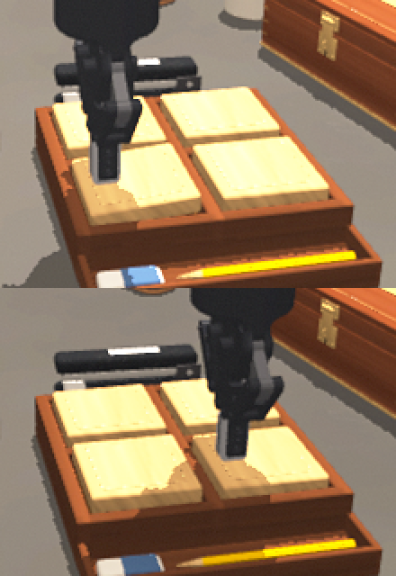

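In the upper crop the near-right lid is tipped: its far edge at about (203,190) sits higher than in the lower crop. Its force also rises stiffly, while the others act like springs. I'll rock it once from the far side to confirm, then seat it.

Run:
```python
from h import *
def show(r): print(r[0],round(r[1],4),[(float(a),float(b)) for a,b in r[2]],bot.read_clock())
bot.move_linear(P(-.05,-.05,.075))
show(probe(-.025,-.05)); bot.wait(.2)
cv2.imwrite("pics/r.png",bot.camera("side")[200:360,280:500,::-1].repeat(3,0).repeat(3,1))
bot.move_linear(P(-.025,-.05,.075))
bot.move_linear(P(-.05,-.05,.075)); bot.move_linear(P(-.05,-.05,.058),speed=.05)
h=bot.move_linear(P(-.05,-.05,.045),speed=.008,until_force=3);z=bot.read_position()[2];print("touch",h,z)
h=bot.move_linear(P(-.05,-.05,z-.010),speed=.012,until_force=35)
print(h,(bot.read_position()[2]-z)*1e3,fz(),bot.read_clock())
bot.wait(.3);bot.move_linear(P(-.05,-.05,.09),speed=.1)
cv2.imwrite("pics/e.png",bot.camera("side")[200:360,280:500,::-1].repeat(3,0).repeat(3,1))
a,b=cv2.imread('pics/r.png'),cv2.imread('pics/e.png')
cv2.imwrite('pics/re.png',cv2.resize(np.vstack([a,b]),None,fx=.6,fy=.6))
```

```text
True 0.0494 [(0.0, 0.84), (-0.36, 0.8), (-0.83, 1.13), (-1.31, 2.18), (-1.46, 5.25)] 20.275
touch True 0.050516339564620705
True -4.937661090201467 6.2776411708421085 23.2333
```

View pics/re.png

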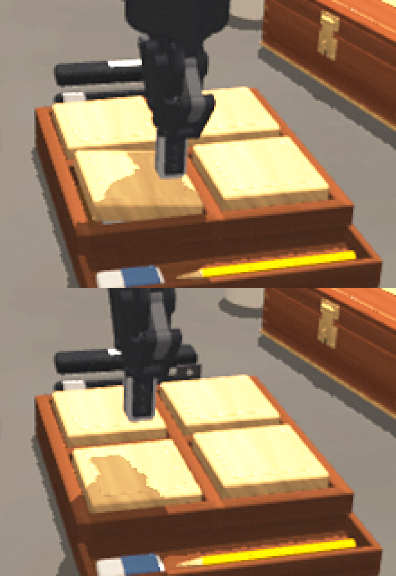

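Top crop: the near-right lid is tipped down at its far side, so it is the loose one. Bottom crop: it now sits lower and level. I'll check height and rocking with one more middle press and one edge touch.

Run:
```python
from h import *
bot.move_linear(P(-.05,-.05,.055),speed=.08)
h=bot.move_linear(P(-.05,-.05,.040),speed=.008,until_force=3);print(h,bot.read_position()[2])
h=bot.move_linear(P(-.05,-.05,.040),speed=.012,until_force=30);print(h,bot.read_position()[2])
bot.move_linear(P(-.05,-.05,.055))
for x in(-.075,-.025):
    bot.move_linear(P(x,-.05,.055))
    h=bot.move_linear(P(x,-.05,.040),speed=.008,until_force=3);print(x,h,bot.read_position()[2])
    bot.move_linear(P(x,-.05,.055))
bot.move_linear(P(-.05,-.05,.15));bot.wait(.5)
print(bot.read_clock());print(bot.close_job())
```

```text
True 0.04558241954789646
True 0.045563224691813675
-0.075 True 0.045569089892082366
-0.025 True 0.04560607553975841
31.4
the job is handed in; nothing more can be done
None
```

The near-right lid was the loose one; it is now pressed home about 5 mm deeper, level and no longer rocking, and the job was handed in at 31.4 s (the verdict was not shown).

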